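Slide the loaded stock crate into its dock and bolt it in

ROBOT

A 7-joint arm with a two-finger parallel gripper is mounted at the origin on the work surface. World frame = base frame: x ahead of the robot, y to its left, z up, the work surface at z = 0. Lengths are in m, angles in degrees, forces in N, time in s.
With the tool pointing down it reaches from about 0.425 to 0.875 m from the base axis. Payload 4.7 kg.
Tool frame: the origin (TCP) lies between the finger pads, 19 mm behind the fingertips; this is the grasp point; z points along the fingers, y is the line along which they close (so a half turn about z gives the same grasp; the last joint's range is limited). The gripper opens to 87 mm and grips with 3 to 60 N. Pads are 19 mm wide; open, the fingers measure 117 mm over their backs; the gripper's body (75 mm by 190 mm) begins 51 mm behind the grasp point.
Start: joints at [78.043, 18.392, -4.016, 83.108, 1.295, 78.541, -3.26], TCP at [0.144, -0.634, 0.241] pointing down, gripper open.
Joint ranges: [-163.93, 163.93], [-17.29, 119.83], [-79.2, 71.16], [3.27, 140.29], [-89.18, 269.18], [5.43, 117.66], [-154.24, 154.24]. Speed limits (degrees/s): [147.25, 147.25, 180, 180, 180, 180, 180].

INTERFACE

Orientations are given as [roll, pitch, yaw] about the fixed x, y, z axes, in that order (R = Rz(yaw) Ry(pitch) Rx(roll)).
In Python, from cell import env gives the robot as it stands.
- The arm moves only by the tool servo_tool, never from a script. Its argument "plan" is a list of rows, each an object with "xyz": the shift along the tool's x, y, z in cm, a list of three; "twist": the turn, a rotation vector about the tool's x, y, z in degrees, a list of three; "jaw": the closure, from 0 (fully open) to 1 (shut). In form: [{"xyz": [x, y, z], "twist": [wx, wy, wz], "jaw": jaw}, ...]. A call has 1 to 10 rows; each row is the pose to reach, as a shift and turn from the pose commanded when the call began, along the tool's axes at that moment; what a row does not reach only later rows make up. A row lasts 1/12 s, in which the tool goes at most 41.7 mm and 7.16 degrees, less where a joint would pass 70% of its speed; a pose out of reach is approached as far as the arm can. A call with a gripper value outside its range is refused whole. The fingers move at their own pace and stop on an object; "newtons" is the grip in N (left out, the last holds). Time passes only in rows, so rows that repeat a pose let the fingers close. It gives the time, the measured TCP pose, the force, the opening and the grip force at its end, in the units of the state.
- env.get_obs(): the state, without advancing time (a new reading comes with each control period).
- env.read_camera(name): name is "scene" or "top"; returns a dict with "img" (480x640x3 uint8, red, green, blue), "camera_matrix" (3x3 intrinsics, pixels), "k1" (the pictures are not rectified: a ray, as slopes to the right and down, at radius r is drawn at 1 + k1 r^2 times it, then the intrinsics apply), "R" (3x3) and "t" (3): a world point X has camera coordinates R X + t. Camera axes: x right, y down, z forward; pixel columns grow to the right and rows downward; lengths in m; the calibration is good to about 2 mm. A picture is of the moment at which its call begins. There is no depth.
- env.sign_off(): hands the job in; it is judged then, once.
The state is a dict: "time_s": time; "qpos": joint angles; "joint_velocities": joint speeds; "effort": joint torques, N m; "tool_pos": TCP position; "tool_rot": TCP orientation; "force": force on the tool from outside, world axes, zero at the start; "wrist_torque": the same for the moment, N m; "grip_width": finger opening in m; "grasp_force": force on a finger pad.
Only numpy, scipy, OpenCV 4.12 (cv2) and the standard library are available. Lean on these libraries where they do the work, as an engineer would, in place of code of your own. Each camera call takes 0.05 s, during which the arm holds its last target. There are 200 camera calls.

TASK

The tall wooden crate is loaded with brass pieces and tips easily: push it low, near its base, so that it slides upright along the table into its dock, fully home against the back stop. Then push the bolt's red peg all the way over, so that the bolt closes behind the crate. Only push with the fingers: do not lift or topple the crate, and leave the other things on the table where they are.

Things in the scene. Friction and masses are not known exactly. Their poses are not given: they have to be found in the camera images.
- crate: Tall slatted light-wood crate full of brass beads, flat closed faces: 54 mm deep (own x), 140 wide (own y), 140 tall, 0.7 to 0.95 kg. Origin: centre of its underside; x points to the face that enters the dock first, z up. Starts in front of the dock, 120 to 150 mm short of home, up to 20 mm off line, up to 0.15 rad askew. Friction on the table about 0.6.
- crate_rear (a point): Point on the crate's rear face (crate x = -27 mm), 20 mm above the table: a good height to push at. Pushed above about 60 mm it tips, below 35 mm it slides. The crate is taller than the fingers are long: lean the tool some 30 degrees, fingertips leading, or the gripper's body meets the crate's top before the fingertips meet its base.
- dock: Fixed parking dock. Origin: on the table, centre of the parked crate's footprint; x points the way the crate goes in (roughly away from the robot), z up. When home, the crate's origin and axes coincide with the dock's. Dark wooden back stop, 34 mm high, face at x = +27 mm. Grey bolt housing 36 x 140 mm, 38 mm high, centred at x = -39, y = +190 mm.
- dock_mouth (a point): Centre of the dock's mouth, on the table at dock x = -68 mm. Dark side rails 18 mm high have their inner faces at dock y = +-75 mm from x = -22 to +27 mm; yellow flared guides, also 18 mm high, widen from there to about +-87 mm at the mouth. With the crate in, the fingers (up to 119 mm over their backs) fit between the guides.
- bolt (a joint): Dock's sliding bolt, m: 0 = drawn back, 0.060 = fully shot; starts at 0 to 0.008. Slides along the dock's -y, takes about 3 N, stays where left. Steel bar 12 mm thick, centre 29 mm above the table at dock x = -39 mm, its tip at dock y = 100 mm minus the joint value. Shot, it lies across the parked crate's rear face with 6 mm to spare; it cannot pass if the crate is not home.
- bolt_peg (a point): Centre of the top end of the bolt's upright red peg, 18 mm in diameter, 88 mm above the table; the peg stands free from the housing's top at 38 mm upwards. It sits at dock x = -39 mm, y = 200 mm minus the bolt's joint value and moves with the bolt.
- tin: Bystander: flat round aluminium tin, 70 mm across, 22 mm high; origin under its centre. It lies to the right of the dock.
- owl: Bystander: small white egg-shaped owl figure covered in brass scales, 72 mm across, 86 mm high; origin under its centre. Stands to the right of the dock.
- tube: Bystander: yellow paint tube lying flat, about 90 x 30 x 14 mm; origin under its centre. Lies left of the crate, on the robot's side of the bolt housing.
- knife: Bystander: palette knife, 200 mm long, lying flat on the right of the table.
- brushpot: Bystander: black pot with brushes, 84 mm across, about 190 mm high with the brushes, at the far left.
- spirit: Bystander: white bottle with green label and cap, 60 mm across, 150 mm high, at the left.
- spray: Bystander: black spray can, 54 mm across, 180 mm high, at the far right.

How it is judged (in metres and radians):
On the way, in this order (a step that is already met when the one before it is completed fails the run):
1. the crate stands upright in the dock, home against the back stop, the bolt still drawn back (x of crate in the frame of dock above -0.006 m and horizontal distance between crate and dock below 0.01 m and angle between the x axis of crate and the x axis of dock, either way round below 0.07 rad and angle between crate's own z axis and vertical below 0.05 rad and value of joint bolt below 0.02 m), for 0.2 s.
2. the bolt is shot behind the crate (value of joint bolt above 0.052 m), for 0.2 s.
At the end, for the whole second after the job is handed in: The crate stands upright and at rest on the table in the dock, within 6 mm of the back stop, 10 mm of its place and 0.07 rad of square, and the bolt is shot at least 52 of its 60 mm behind it (x of crate in the frame of dock above -0.006 m and horizontal distance between crate and dock below 0.01 m and angle between the x axis of crate and the x axis of dock, either way round below 0.07 rad and angle between crate's own z axis and vertical below 0.05 rad and height (world z) of crate below 0.004 m and linear speed of crate below 0.01 m/s and value of joint bolt above 0.052 m); the robot touches nothing.
It fails at once if the crate rocks more than 0.17 rad (10 degrees) or topples (angle between crate's own z axis and vertical above 0.17 rad).
It fails at once if the crate is lifted off the table (12 mm) (height (world z) of crate above 0.012 m).
It fails at once if the fingers push the crate high up (TCP above 90 mm) instead of near its base (contact force between the fingers and crate above 1 N and z of the grasp point in the frame of crate above 0.09 m).
It fails at once if a bystander is moved by more than 20 mm (distance of any of tin, owl, tube, knife, brushpot, spirit, spray from where it was at the start of the episode above 0.02 m).
It also fails if it takes over 58 s, if anything falls off the work surface, if the arm or the gripper's body presses on something with over 40 N, if the wrist force passes 120 N, or if a joint passes its speed limit or range.

## Working session

There is one attempt and no reset: what is moved stays moved. The work goes in short steps, Python scripts to look and compute and a tool call to move; the robot and the scene stay as the last step left them, time stands still between calls to the robot, and variables do not carry over. Pictures are saved under pics/ and viewed, at most 10 in all, crops included, and the job is handed in when it is done.

Besides the shell and the picture viewer there is one more tool, called after "Emit:" as name(argument=value, ...), one argument or row to a line, values as JSON. servo_tool: Moves the arm, as the interface text tells. Its arguments: {"type":"object","properties":{"plan":{"type":"array","items":{"type":"object","properties":{"xyz":{"type":"array","items":{"type":"number"}},"twist":{"type":"array","items":{"type":"number"}},"jaw":{"type":"number"}}}},"newtons":{"type":"number"}},"required":["plan"]}

```bash
ls; mkdir -p pics
cat > h.py <<'E'
import numpy as np, cv2
from cell import env
from scipy.spatial.transform import Rotation as Ro
def shot(n):
    c=env.read_camera(n); return c
def ray(c,uv,z):
    K=np.array(c["camera_matrix"]);k=c["k1"];R=np.array(c["R"]);t=np.array(c["t"])
    uv=np.atleast_2d(np.array(uv,float)); d=np.c_[(uv[:,0]-K[0,2])/K[0,0],(uv[:,1]-K[1,2])/K[1,1]]
    s=d.copy()
    for _ in range(20): s=d/(1+k*(s**2).sum(1,keepdims=True))
    w=np.c_[s,np.ones(len(s))]@R; o=-R.T@t
    return o+w*((z-o[2])/w[:,2])[:,None]
def proj(c,X):
    K=np.array(c["camera_matrix"]);k=c["k1"];p=np.atleast_2d(X)@np.array(c["R"]).T+np.array(c["t"])
    s=p[:,:2]/p[:,2:]; s=s*(1+k*(s**2).sum(1,keepdims=True))
    return s@K[:2,:2].T+K[:2,2]
E
python3 - <<'E'
from h import *
for n in("scene","top"):
    c=shot(n); cv2.imwrite(f"pics/{n}0.png",c["img"][:,:,::-1]); print(n,c["k1"],-np.array(c["R"]).T@np.array(c["t"]))
print({k:np.round(v,3) for k,v in env.get_obs().items()})
E
```

```text
pics
scene -0.08871086189975408 [ 1.49836826 -0.67947636  0.80956965]
top -0.10426486340948468 [ 0.38710392 -0.01758628  1.11255068]
{'time_s': np.float64(0.1), 'qpos': array([78.044, 18.436, -4.014, 83.167,  1.297, 78.54 , -3.261]), 'joint_velocities': array([-0.096,  0.008,  0.085, -0.199, -0.012,  0.057,  0.111]), 'effort': array([-0.0000e+00, -4.9257e+01, -4.0600e-01, -3.1340e+01, -6.4000e-02,
        3.9000e-02,  0.0000e+00]), 'tool_pos': array([ 0.143, -0.634,  0.24 ]), 'tool_rot': array([-1.79903e+02,  7.00000e-03,  1.27640e+01]), 'force': array([0.247, 1.121, 0.713]), 'wrist_torque': array([ 0.034, -0.046,  0.017]), 'grasp_force': np.float64(0.0), 'grip_width': np.float64(0.087)}
```

View pics/scene0.png

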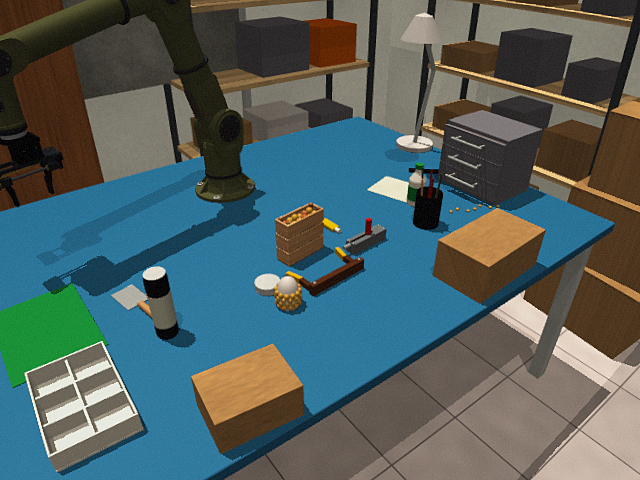

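View pics/top0.png

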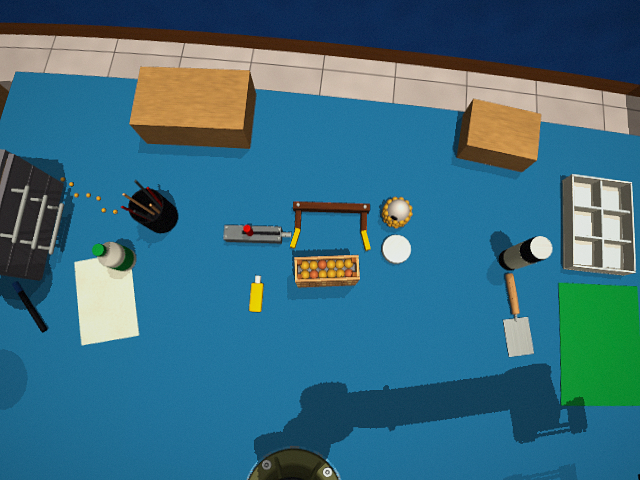

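The top view shows the crate at about (327,270), the back stop from (293,205) to (370,208), the yellow guides at (296,238) and (365,240), and the red peg at (248,230). The tube is at (257,295), the tin at (397,249) and the owl at (397,212). I'll crop in for exact corners.

Run:
```python
from h import *
c=shot("top"); im=c["img"]
cv2.imwrite("pics/crop0.png",cv2.resize(im[190:310,220:380,::-1],None,fx=5,fy=5,interpolation=cv2.INTER_CUBIC))
hsv=cv2.cvtColor(im,cv2.COLOR_RGB2HSV)
sub=np.zeros(im.shape[:2],np.uint8); sub[190:310,220:420]=1
def blobs(name,lo,hi,z,amin=15):
    m=cv2.inRange(hsv,lo,hi)*sub
    n,l,s,ce=cv2.connectedComponentsWithStats(m)
    for i in range(1,n):
        if s[i,4]>=amin:
            pts=np.argwhere(l==i)[:,::-1].astype(np.float32)
            r=cv2.minAreaRect(pts); b=cv2.boxPoints(r)
            print(name,s[i,4],ce[i].round(1),ray(c,ce[i],z)[0,:2].round(4),'box',b.round(1).tolist(),ray(c,b,z)[:,:2].round(3).tolist())
blobs("red",(0,180,90),(5,255,255),.088)
blobs("red2",(174,180,90),(180,255,255),.088)
blobs("yel",(20,170,150),(32,255,255),.018)
blobs("brown",(0,60,20),(14,255,120),.034)
blobs("grey",(0,0,70),(180,60,200),.038)
nb=((hsv[...,0]<90)).astype(np.uint8)*255
m=nb.copy(); m[:250]=0;m[300:]=0;m[:,:285]=0;m[:,365:]=0
```

```text
red 45 [246.8 228.5] [0.5955 0.1744] box [[242.0, 230.0], [245.0, 224.0], [251.39999389648438, 227.1999969482422], [248.39999389648438, 233.1999969482422]] [[0.591, 0.185], [0.606, 0.18], [0.6, 0.164], [0.585, 0.169]]
yel 102 [294.7 237.4] [0.6007 0.0672] box [[289.29998779296875, 246.1999969482422], [295.29998779296875, 227.10000610351562], [300.0, 228.60000610351562], [294.1000061035156, 247.6999969482422]] [[0.578, 0.077], [0.627, 0.069], [0.624, 0.057], [0.575, 0.065]]
yel 96 [365.4 239.6] [ 0.6149 -0.106 ] box [[360.70001220703125, 230.8000030517578], [365.6000061035156, 229.60000610351562], [370.3999938964844, 248.60000610351562], [365.5, 249.89999389648438]] [[0.635, -0.092], [0.64, -0.104], [0.594, -0.12], [0.589, -0.108]]
yel 38 [330.5 264.1] [ 0.545  -0.0272] box [[325.6000061035156, 263.20001220703125], [332.0, 260.0], [334.6000061035156, 265.20001220703125], [328.20001220703125, 268.3999938964844]] [[0.546, -0.015], [0.555, -0.03], [0.543, -0.037], [0.534, -0.023]]
yel 37 [339.5 263.9] [ 0.5478 -0.0489] box [[336.0, 261.0], [342.0, 261.0], [342.0, 267.0], [336.0, 267.0]] 
[... 2752 characters left out ...]
36], [0.609, 0.24], [0.622, 0.079], [0.586, 0.076]]
grey 49 [389.4 257.4] [ 0.5738 -0.1655] box [[376.20001220703125, 251.39999389648438], [383.0, 243.0], [404.0, 260.0], [397.20001220703125, 268.3999938964844]] [[0.585, -0.133], [0.607, -0.147], [0.571, -0.201], [0.549, -0.186]]
grey 22 [352.8 267.5] [ 0.5398 -0.0807] box [[349.6000061035156, 268.5], [353.3999938964844, 263.5], [356.8999938964844, 266.20001220703125], [353.20001220703125, 271.1000061035156]] [[0.537, -0.073], [0.55, -0.081], [0.544, -0.09], [0.531, -0.082]]
grey 24 [299.2 269.6] [0.5208 0.0453] box [[298.0, 273.0], [298.0, 266.0], [302.0, 266.0], [302.0, 273.0]] [[0.512, 0.047], [0.529, 0.049], [0.53, 0.04], [0.513, 0.038]]
```

View pics/crop0.png

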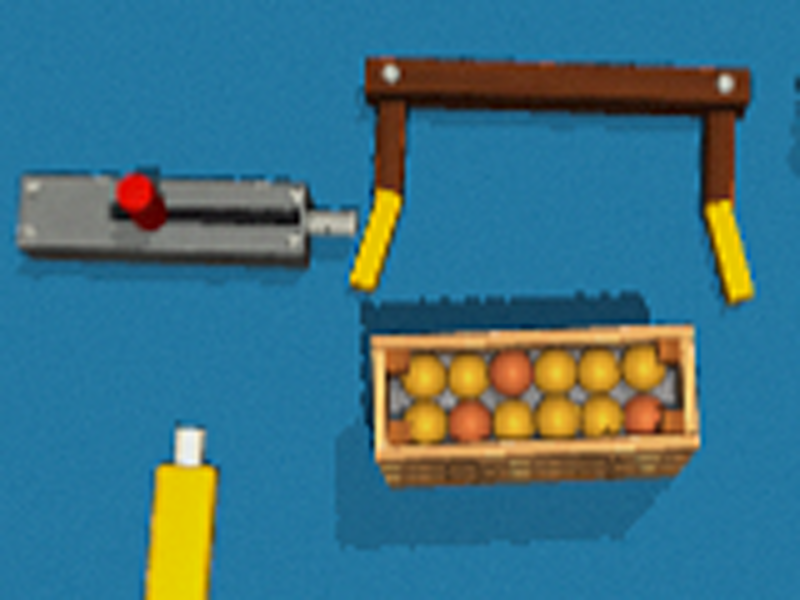

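The crop gives these pixel positions. The crate's top corners are (372,337), (695,326), (699,445) and (378,458). The back stop's far edge runs from (366,58) to (750,69). The guides meet the rails at (400,192) and (706,203), and the peg top is at (133,186).

Run:
```python
from h import *
c=shot("top")
P=lambda L,z: ray(c,np.array(L)/5+[219.6,189.6],z)[:,:2]
ang=lambda a,b: np.degrees(np.arctan2(b[0]-a[0],-(b[1]-a[1])))  # a=left(+y), b=right -> yaw
q=P([(372,337),(695,326),(699,445),(378,458)],.14); print("crate",q.round(4).tolist(),q.mean(0),"yaw",ang(q[0],q[1]),ang(q[3],q[2]), np.linalg.norm(q[0]-q[1]),np.linalg.norm(q[1]-q[2]))
s=P([(366,58),(750,69)],.034);print("stop far",s,ang(*s),s.mean(0))
g=P([(400,192),(706,203)],.018);print("inner",g,ang(*g),g.mean(0),np.linalg.norm(g[0]-g[1]))
f=P([(354,286),(748,298)],.018);print("mouth",f,ang(*f),f.mean(0))
h=P([(23,176),(304,184)],.038);print("housing far",h,ang(*h),h.mean(0))
h=P([(19,240),(305,256)],.038);print("housing near",h,ang(*h),h.mean(0))
print("peg",P([(133,186)],.088)); print("bolt tip",P([(357,222)],.029))
```

```text
crate [[0.534, 0.0538], [0.5544, -0.0845], [0.5031, -0.0911], [0.4823, 0.0449]] [ 0.51843986 -0.01921363] yaw 8.384347741192318 8.705294779932839 0.13980838334447945 0.05164585458416524
stop far [[ 0.68737253  0.08177799]
 [ 0.70312716 -0.1067504 ]] 4.776899921381741 [ 0.69524985 -0.0124862 ]
inner [[ 0.62563601  0.05801974]
 [ 0.63703971 -0.09248567]] 4.3329840133361825 [ 0.63133786 -0.01723297] 0.15093681068029316
mouth [[ 0.57640068  0.07465186]
 [ 0.59200137 -0.11735683]] 4.645072604828251 [ 0.58420102 -0.02135248]
housing far [[0.60862261 0.23996806]
 [0.62000287 0.10334445]] 4.7615424801546675 [0.61431274 0.17165625]
housing near [[0.5770166  0.23692832]
 [0.58483244 0.09823981]] 3.2255112001088233 [0.58092452 0.16758406]
peg [[0.59935071 0.1763201 ]]
bolt tip [[0.606044   0.07623884]]
```

```bash
cat >> h.py <<'E'
def Rt(yaw,lean): return Ro.from_euler('z',yaw,degrees=True)*Ro.from_euler('x',180,degrees=True)*Ro.from_euler('y',lean,degrees=True)
def rel(p,yaw,lean,p0=None,r0=None):
    o=env.get_obs(); p0=o["tool_pos"] if p0 is None else p0
    r0=Ro.from_euler('xyz',o["tool_rot"],degrees=True) if r0 is None else r0
    print((r0.inv().apply(np.array(p)-p0)*100).round(2).tolist(),(r0.inv()*Rt(yaw,lean)).as_rotvec(degrees=True).round(1).tolist())
O=np.array([.6526,-.0156]);d=np.array([np.cos(np.radians(4.7)),np.sin(np.radians(4.7))]);n=np.array([-d[1],d[0]])
def dock(x,y,z): return np.r_[O+x*d+y*n,z]
E
python3 -c "
from h import *
rel([.38,-.40,.24],8,0)
rel([.43,-.2,.24],8,15)
rel([.44,-.03,.22],8,30)"
```

```text
[28.23, -17.56, 0.07] [-0.1, 0.0, 4.8]
[37.52, -35.96, 0.1] [-0.7, 15.0, 4.7]
[42.25, -52.32, 2.12] [-1.3, 30.0, 4.6]
```

Emit:
servo_tool(
  plan=[
    {"xyz":[28,-17.5,0],"twist":[0,0,5],"jaw":0},
    {"xyz":[28,-17.5,0],"twist":[0,0,5],"jaw":0},
    {"xyz":[28,-17.5,0],"twist":[0,0,5],"jaw":0},
    {"xyz":[28,-17.5,0],"twist":[0,0,5],"jaw":0},
    {"xyz":[28,-17.5,0],"twist":[0,0,5],"jaw":0},
    {"xyz":[28,-17.5,0],"twist":[0,0,5],"jaw":0},
    {"xyz":[28,-17.5,0],"twist":[0,0,5],"jaw":0},
    {"xyz":[28,-17.5,0],"twist":[0,0,5],"jaw":0},
    {"xyz":[37.5,-36,0],"twist":[0,15,5],"jaw":0},
    {"xyz":[37.5,-36,0],"twist":[0,15,5],"jaw":0},
  ],
)

```text
time_s: 1.03
tool_pos: [0.4025, -0.3177, 0.2403]
tool_rot: [-179.2, -14.6, 8.0]
force: [-0.9, 0.6, 1.0]
grip_width: 0.087
grasp_force: 0.0
```

```bash
python3 -c "
from h import *
rel([.44,-.03,.22],8,30)"
```

```text
[6.94, -27.91, 4.28] [-0.8, 15.4, -0.2]
```

Emit:
servo_tool(
  plan=[
    {"xyz":[6,-28,3],"twist":[0,15,0],"jaw":0},
    {"xyz":[6,-28,3],"twist":[0,15,0],"jaw":0},
    {"xyz":[6,-28,3],"twist":[0,15,0],"jaw":0},
    {"xyz":[6,-28,3],"twist":[0,15,0],"jaw":0},
    {"xyz":[6,-28,3],"twist":[0,15,0],"jaw":0},
    {"xyz":[6,-28,3],"twist":[0,15,0],"jaw":0},
    {"xyz":[6,-28,3],"twist":[0,15,0],"jaw":0},
    {"xyz":[6,-28,3],"twist":[0,15,0],"jaw":0},
    {"xyz":[6,-28,3],"twist":[0,15,0],"jaw":0},
    {"xyz":[6,-28,3],"twist":[0,15,0],"jaw":0},
  ],
)

```text
time_s: 1.87
tool_pos: [0.4536, -0.1251, 0.1892]
tool_rot: [-177.3, -27.6, 6.5]
force: [-0.7, -1.0, 0.9]
grip_width: 0.0869
grasp_force: 0.0
```

```bash
python3 -c "
from h import *
rel([.425,-.027,.12],8,30)
rel([.44,-.027,.034],8,30)"
```

```text
[-4.74, -9.81, 5.8] [-2.0, 2.3, -1.4]
[-7.41, -9.25, 14.09] [-2.0, 2.3, -1.4]
```

```bash
python3 -c "
from h import *
rel([.43,-.027,.19],8,30)
print(env.get_obs()['qpos'])"
```

```text
[-1.06, -10.04, -0.17] [-2.0, 2.3, -1.4]
[ 26.42219336 -17.28362569  -2.08724575 129.88307383 -23.25215672
  46.88224034 -45.57313967]
```

Emit:
servo_tool(
  plan=[
    {"xyz":[-0.5,-10,0],"twist":[-2,2,-1.5],"jaw":0},
    {"xyz":[-0.5,-10,0],"twist":[-2,2,-1.5],"jaw":0},
    {"xyz":[-0.5,-10,0],"twist":[-2,2,-1.5],"jaw":0},
    {"xyz":[-0.5,-10,0],"twist":[-2,2,-1.5],"jaw":0},
    {"xyz":[-0.5,-10,0],"twist":[-2,2,-1.5],"jaw":0},
    {"xyz":[-0.5,-10,0],"twist":[-2,2,-1.5],"jaw":0},
  ],
)

```text
time_s: 2.37
tool_pos: [0.4653, -0.0413, 0.1535]
tool_rot: [-177.3, -27.7, 8.2]
force: [0.4, -1.1, 1.3]
grip_width: 0.087
grasp_force: 0.0
```

```bash
python3 -c "
from h import *
rel([.435,-.027,.11],8,30)
rel([.44,-.027,.034],8,30)
print(env.get_obs()['qpos'])"
```

```text
[-4.49, -1.73, 2.64] [-2.8, 2.4, 0.2]
[-7.58, -1.33, 9.59] [-2.8, 2.4, 0.2]
[ 22.56862901 -17.25230778 -10.8541734  134.09007422 -23.57610833
  39.69703214 -54.42244478]
```

```bash
python3 -c "
from h import *
rel([.455,-.14,.16],8,28)
rel([.44,-.24,.16],8,28)
rel([.43,-.25,.036],8,30)"
```

```text
[-1.86, 9.53, -2.16] [-2.8, 0.4, 0.2]
[-4.44, 19.13, -3.98] [-2.8, 0.4, 0.2]
[-11.2, 20.47, 6.43] [-2.8, 2.4, 0.2]
```

Emit:
servo_tool(
  plan=[
    {"xyz":[-1.5,9.5,-1.5],"twist":[-2.8,0,0],"jaw":0},
    {"xyz":[-1.5,9.5,-1.5],"twist":[-2.8,0,0],"jaw":0},
    {"xyz":[-1.5,9.5,-1.5],"twist":[-2.8,0,0],"jaw":0},
    {"xyz":[-4.5,19,-4],"twist":[-2.8,0,0],"jaw":0},
    {"xyz":[-4.5,19,-4],"twist":[-2.8,0,0],"jaw":0},
    {"xyz":[-4.5,19,-4],"twist":[-2.8,0,0],"jaw":0},
    {"xyz":[-11,20.5,6.5],"twist":[-2.8,2,0],"jaw":0},
    {"xyz":[-11,20.5,6.5],"twist":[-2.8,2,0],"jaw":0},
    {"xyz":[-11,20.5,6.5],"twist":[-2.8,2,0],"jaw":0},
    {"xyz":[-11,20.5,6.5],"twist":[-2.8,2,0],"jaw":0},
  ],
)

```text
time_s: 3.2
tool_pos: [0.4219, -0.2541, 0.0278]
tool_rot: [-179.9, -28.6, 7.3]
force: [-1.3, 0.9, -1.4]
grip_width: 0.0872
grasp_force: 0.0
```

```bash
python3 -c "
from h import *
rel([.43,-.25,.036],8,30)
rel([.44,-.027,.036],8,30)
print(env.get_obs()['qpos'])"
```

```text
[1.15, -0.31, -0.31] [0.2, 1.3, -0.6]
[4.5, -22.29, 1.58] [0.2, 1.3, -0.6]
[ 31.53701589   3.66210261  11.90804507 134.43352017 -46.90647
  31.73714602  -0.94849184]
```

Emit:
servo_tool(
  plan=[
    {"xyz":[1.2,0,-0.3],"twist":[0,1.3,0],"jaw":0},
    {"xyz":[4,-22,1.3],"twist":[0,1.3,0],"jaw":0},
    {"xyz":[4,-22,1.3],"twist":[0,1.3,0],"jaw":0},
    {"xyz":[4,-22,1.3],"twist":[0,1.3,0],"jaw":0},
    {"xyz":[4,-22,1.3],"twist":[0,1.3,0],"jaw":0},
  ],
)

```text
time_s: 3.62
tool_pos: [0.446, -0.1556, 0.0585]
tool_rot: [179.1, -31.9, 8.7]
force: [-0.2, -0.9, 0.5]
grip_width: 0.0869
grasp_force: 0.0
```

```bash
python3 -c "
from h import *
rel([.44,-.027,.034],8,30)
print(env.get_obs()['qpos'])"
```

```text
[-0.14, -12.84, 2.6] [0.5, -1.9, 0.6]
[ 43.09074395  -5.79483049 -13.1970772  140.13802723 -48.04635436
  27.04282286 -11.88261736]
```

```bash
python3 -c "
from h import *
rel([.450,-.14,.034],8.5,28)
rel([.46,-.027,.034],8.5,28)"
```

```text
[-0.75, -1.51, 2.39] [0.8, -3.9, 0.1]
[1.53, -12.55, 3.65] [0.8, -3.9, 0.1]
```

Emit:
servo_tool(
  plan=[
    {"xyz":[-0.7,-1.5,2.4],"twist":[0.8,-4,0],"jaw":0},
    {"xyz":[1.5,-12.5,3.6],"twist":[0.8,-4,0],"jaw":0},
    {"xyz":[1.5,-12.5,3.6],"twist":[0.8,-4,0],"jaw":0},
    {"xyz":[1.5,-12.5,3.6],"twist":[0.8,-4,0],"jaw":0},
    {"xyz":[1.5,-12.5,3.6],"twist":[0.8,-4,0],"jaw":0},
  ],
)

```text
time_s: 4.03
tool_pos: [0.4632, -0.0567, 0.0403]
tool_rot: [180.0, -28.3, 8.0]
force: [1.0, 0.2, 2.0]
grip_width: 0.0871
grasp_force: 0.0
```

```bash
python3 -c "
from h import *
rel([.46,-.027,.034],8.5,28)
print(env.get_obs()['qpos'])
c=shot('top');cv2.imwrite('pics/t1.png',cv2.resize(c['img'][190:320,220:420,::-1],None,fx=4,fy=4,interpolation=cv2.INTER_CUBIC))"
```

```text
[-0.22, -2.99, 0.6] [0.3, -0.3, -0.5]
[ 72.23430735  -8.22661632 -58.85172314 140.08844095 -45.26981533
  23.27948066 -31.21396707]
```

View pics/t1.png

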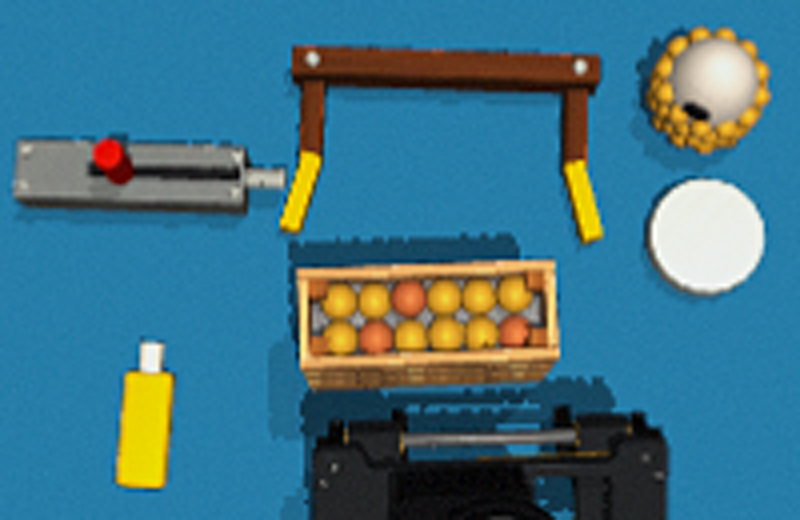

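The top view shows the crate untouched, with its top from (300,270) to (558,385) in the crop. The open gripper is behind it, about 3 cm right of centre. I'll go on left, still parallel to its face.

Emit:
servo_tool(
  plan=[
    {"xyz":[0.3,-1.5,0.6],"twist":[0,0,-0.5],"jaw":0},
    {"xyz":[0.3,-2.8,0.8],"twist":[0,0,-0.5],"jaw":0},
    {"xyz":[0.3,-2.8,0.8],"twist":[0,0,-0.5],"jaw":0},
    {"xyz":[0.3,-2.8,0.8],"twist":[0,0,-0.5],"jaw":0},
  ],
)

```text
time_s: 4.42
tool_pos: [0.467, -0.0294, 0.0346]
tool_rot: [179.7, -28.1, 8.6]
force: [-0.9, 0.4, 0.0]
grip_width: 0.0871
grasp_force: 0.0
```

```bash
python3 -c "
from h import *
cd=lambda p:(round(float((p[:2]-O)@d),4),round(float((p[:2]-O)@n),4))
print(env.get_obs()['qpos'],cd(env.get_obs()['tool_pos']))
rel([.474,-.027,.034],8.5,28)
rel(dock(-.16,.003,.034),8.5,28)
rel(dock(-.13,.000,.034),4.7,29)
rel(dock(-.11,.000,.034),4.7,30)"
```

```text
[ 87.95046658 -15.49968339 -76.76716037 140.16673499 -58.33711244
  26.64792582 -23.85775786] (-0.1861, 0.0014)
[0.61, -0.14, 0.39] [0.3, -0.1, 0.1]
[2.28, 0.01, 1.28] [0.3, -0.1, 0.1]
[4.9, 0.51, 2.69] [-1.5, 0.9, 3.4]
[6.66, 0.64, 3.63] [-1.6, 1.9, 3.4]
```

Emit:
servo_tool(
  plan=[
    {"xyz":[0.45,0,0.25],"twist":[0,0,0],"jaw":0},
    {"xyz":[0.9,0,0.5],"twist":[0,0,0],"jaw":0},
    {"xyz":[1.4,0.1,0.75],"twist":[0,0,0],"jaw":0},
    {"xyz":[1.9,0.2,1.05],"twist":[0,0,0.4],"jaw":0},
    {"xyz":[2.4,0.3,1.3],"twist":[-0.2,0.2,0.8],"jaw":0},
    {"xyz":[2.9,0.4,1.6],"twist":[-0.4,0.3,1.3],"jaw":0},
    {"xyz":[3.4,0.55,1.85],"twist":[-0.7,0.5,1.8],"jaw":0},
    {"xyz":[3.9,0.7,2.15],"twist":[-1,0.6,2.3],"jaw":0},
    {"xyz":[4.4,0.8,2.4],"twist":[-1.2,0.8,2.9],"jaw":0},
    {"xyz":[4.9,0.9,2.7],"twist":[-1.5,0.9,3.4],"jaw":0},
  ],
)

```text
time_s: 5.25
tool_pos: [0.5208, -0.0308, 0.0321]
tool_rot: [-179.9, -28.7, 4.6]
force: [-7.7, 1.4, 3.6]
grip_width: 0.0869
grasp_force: 4.1
```

```bash
python3 -c "
from h import *
cd=lambda p:(round(float((p[:2]-O)@d),4),round(float((p[:2]-O)@n),4))
print(env.get_obs()['qpos'],cd(env.get_obs()['tool_pos']))
rel(dock(-.09,-.002,.034),4.7,29.5)
c=shot('top');cv2.imwrite('pics/t2.png',cv2.resize(c['img'][190:320,220:420,::-1],None,fx=4,fy=4,interpolation=cv2.INTER_CUBIC))"
```

```text
[ 67.21855096   5.77496448 -64.29218891 134.66455947   3.36036142
  14.4399777  -84.09322778] (-0.1326, -0.0044)
[3.82, -0.24, 1.88] [-0.0, 0.8, -0.1]
```

View pics/t2.png

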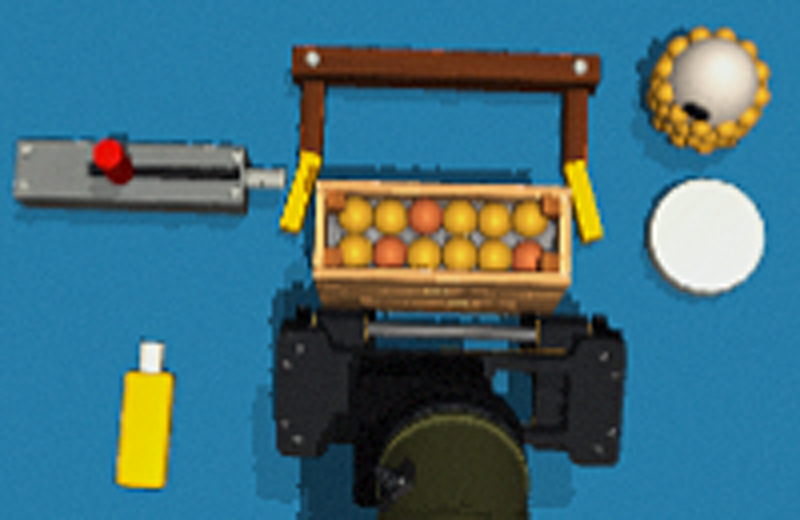

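The crate is upright at the mouth. Its top corners in the crop are (317,181), (572,192), (568,281) and (313,278).

Run:
```python
from h import *
c=shot("top")
q=ray(c,np.array([(317,181),(572,192),(568,281),(313,271)])/4+[219.6,189.6],.14)[:,:2]
D=np.c_[(q-O)@d,(q-O)@n]; print(D.round(4).tolist(),D.mean(0), np.degrees(np.arctan2(D[0,0]-D[1,0],D[0,1]-D[1,1])))
```

```text
[[-0.0634, 0.0704], [-0.0653, -0.0689], [-0.1144, -0.0672], [-0.1131, 0.0706]] [-0.08904232  0.00122191] 0.7897308027622483
```

Emit:
servo_tool(
  plan=[
    {"xyz":[0.4,0,0.2],"twist":[0,0.1,0],"jaw":0},
    {"xyz":[0.9,0,0.42],"twist":[0,0.2,0],"jaw":0},
    {"xyz":[1.4,0.05,0.66],"twist":[0,0.3,0],"jaw":0},
    {"xyz":[1.9,0.1,0.9],"twist":[0,0.4,0],"jaw":0},
    {"xyz":[2.4,0.1,1.16],"twist":[0,0.5,0],"jaw":0},
    {"xyz":[2.9,0.1,1.4],"twist":[0,0.6,0],"jaw":0},
    {"xyz":[3.4,0.1,1.66],"twist":[0,0.7,0],"jaw":0},
    {"xyz":[3.8,0.1,1.88],"twist":[0,0.8,0],"jaw":0},
  ],
)

```text
time_s: 6.02
tool_pos: [0.5641, -0.029, 0.0349]
tool_rot: [-179.9, -29.7, 4.5]
force: [-4.9, -0.7, -1.3]
grip_width: 0.087
grasp_force: 2.3
```

```bash
python3 -c "
from h import *
cd=lambda p:(round(float((p[:2]-O)@d),4),round(float((p[:2]-O)@n),4))
print(cd(env.get_obs()['tool_pos']))
rel(dock(-.05,-.0055,.034),4.7,29.5)
rel(dock(-.04,-.0055,.034),4.7,29.5)"
```

```text
(-0.0893, -0.0061)
[3.37, -0.07, 2.03] [-0.0, -0.2, -0.1]
[4.24, -0.07, 2.53] [-0.0, -0.2, -0.1]
```

Emit:
servo_tool(
  plan=[
    {"xyz":[0.45,0,0.27],"twist":[0,0,0],"jaw":0},
    {"xyz":[0.9,0,0.54],"twist":[0,0,0],"jaw":0},
    {"xyz":[1.35,0,0.8],"twist":[0,0,0],"jaw":0},
    {"xyz":[1.8,0,1.08],"twist":[0,0,0],"jaw":0},
    {"xyz":[2.25,0,1.35],"twist":[0,0,0],"jaw":0},
    {"xyz":[2.7,0,1.62],"twist":[0,0,0],"jaw":0},
    {"xyz":[3.0,0,1.8],"twist":[0,0,0],"jaw":0},
    {"xyz":[3.3,0,1.98],"twist":[0,0,0],"jaw":0},
    {"xyz":[3.5,0,2.1],"twist":[0,0,0],"jaw":0},
  ],
)

```text
time_s: 6.77
tool_pos: [0.6066, -0.0242, 0.0347]
tool_rot: [-179.7, -29.9, 4.5]
force: [-3.6, -1.0, -1.4]
grip_width: 0.0875
grasp_force: 2.3
```

```bash
python3 -c "
from h import *
cd=lambda p:(round(float((p[:2]-O)@d),4),round(float((p[:2]-O)@n),4))
print(cd(env.get_obs()['tool_pos']))"
```

```text
(-0.0465, -0.0048)
```

Emit:
servo_tool(
  plan=[
    {"xyz":[0.15,0,0.09],"twist":[0,0,0],"jaw":0},
    {"xyz":[0.3,0,0.18],"twist":[0,0,0],"jaw":0},
    {"xyz":[0.35,0,0.2],"twist":[0,0,0],"jaw":0},
  ],
)

```text
time_s: 7.02
tool_pos: [0.608, -0.024, 0.0329]
tool_rot: [-179.7, -29.6, 4.5]
force: [-9.0, -1.2, -3.0]
grip_width: 0.087
grasp_force: 4.2
```

Emit:
servo_tool(
  plan=[
    {"xyz":[0.15,0,0.09],"twist":[0,0,0],"jaw":0},
    {"xyz":[0.3,0,0.18],"twist":[0,0,0],"jaw":0},
    {"xyz":[0.3,0,0.18],"twist":[0,0,0],"jaw":0},
  ],
)

```text
time_s: 7.27
tool_pos: [0.6089, -0.024, 0.0318]
tool_rot: [-179.8, -29.3, 4.6]
force: [-28.0, -0.6, 17.4]
grip_width: 0.0871
grasp_force: 13.9
```

```bash
python3 -c "
from h import *
c=shot('top');cv2.imwrite('pics/t3.png',cv2.resize(c['img'][190:310,220:380,::-1],None,fx=5,fy=5,interpolation=cv2.INTER_CUBIC))"
```

```text
(no output)
```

View pics/t3.png

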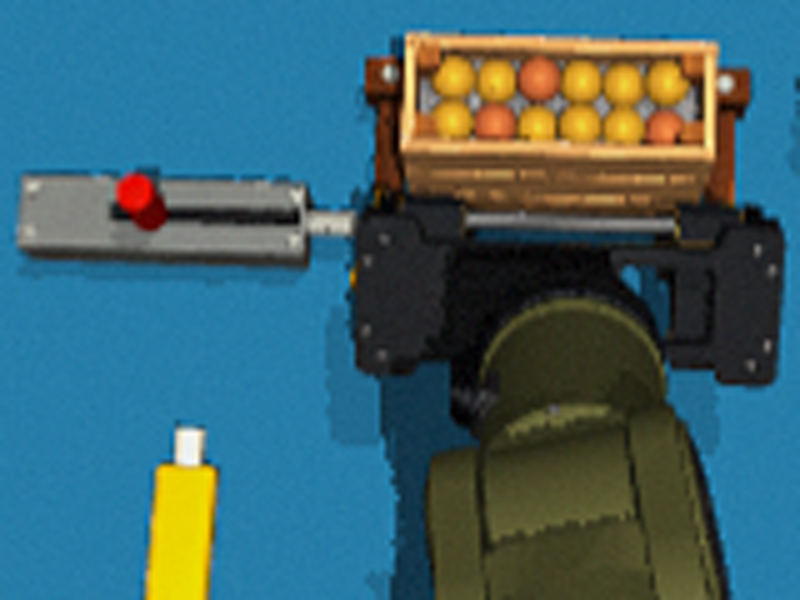

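Force has risen to 28 N, so the crate is against the stop. Its top corners are (405,35), (718,44), (715,160) and (403,151) in the crop. I'll check that and plan the retreat.

Run:
```python
from h import *
c=shot("top")
q=ray(c,np.array([(405,35),(718,44),(715,160),(403,151)])/5+[219.6,189.6],.14)[:,:2]
D=np.c_[(q-O)@d,(q-O)@n]; print(D.round(4).tolist(),D.mean(0), np.degrees(np.arctan2(D[0,0]-D[1,0],D[0,1]-D[1,1])))
rel(dock(-.075,-.0055,.034),4.7,29.5)
rel(dock(-.14,-.0055,.036),4.7,29.5)
rel(dock(-.15,-.0055,.10),4.7,15)
rel(dock(-.15,-.0055,.18),4.7,0)
print(env.get_obs()['qpos'])
```

```text
[[0.0236, 0.07], [0.0238, -0.0694], [-0.0294, -0.0685], [-0.0295, 0.0688]] [-0.0029016   0.00022627] -0.07442951176370549
[-2.56, 0.07, -1.69] [-0.1, 0.2, -0.1]
[-8.14, 0.08, -5.04] [-0.1, 0.2, -0.1]
[-5.88, 0.07, -11.11] [-0.1, -14.3, -0.1]
[-1.96, 0.05, -18.09] [-0.1, -29.3, -0.1]
[  42.60130729   15.32380126  -43.66678274  124.59588368   25.05340561
   16.24625873 -105.07839356]
```

Emit:
servo_tool(
  plan=[
    {"xyz":[-1,0,-0.6],"twist":[0,0,0],"jaw":0},
    {"xyz":[-2.5,0,-1.5],"twist":[0,0,0],"jaw":0},
    {"xyz":[-5,0,-3],"twist":[0,0,0],"jaw":0},
    {"xyz":[-8,0,-5],"twist":[0,0,0],"jaw":0},
    {"xyz":[-7.5,0,-8],"twist":[0,-7,0],"jaw":0.5},
    {"xyz":[-6,0,-11],"twist":[0,-14,0],"jaw":1},
    {"xyz":[-4,0,-14.5],"twist":[0,-21,0],"jaw":1},
    {"xyz":[-2,0,-18],"twist":[0,-29,0],"jaw":1},
    {"xyz":[-2,0,-18],"twist":[0,-29,0],"jaw":1},
    {"xyz":[-2,0,-18],"twist":[0,-29,0],"jaw":1},
  ],
)

```text
time_s: 8.2
tool_pos: [0.5136, -0.0353, 0.1884]
tool_rot: [179.8, -1.6, 4.4]
force: [-0.6, 0.6, 1.4]
grip_width: 0.0546
grasp_force: 0.0
```

Run:
```python
from h import *
print(env.get_obs()['qpos'])
c=shot("top"); 
s=shot("scene")
a=cv2.resize(c['img'][190:310,220:380],None,fx=2.5,fy=2.5,interpolation=cv2.INTER_CUBIC)
b=cv2.resize(s['img'][180:300,250:410],None,fx=2.5,fy=2.5,interpolation=cv2.INTER_CUBIC)
cv2.imwrite('pics/t4.png',np.hstack([a,b])[:,:,::-1])
hs=cv2.cvtColor(s['img'],cv2.COLOR_RGB2HSV);m=(cv2.inRange(hs,(0,180,90),(5,255,255))|cv2.inRange(hs,(174,180,90),(180,255,255)))
m[:180]=0;m[300:]=0;m[:,:250]=0;m[:,410:]=0
y,x=np.nonzero(m);print(x.min(),x.max(),y.min(),y.max(), ray(s,[[x[y<=y.min()+1].mean(),y.min()+2]],.088), proj(s,dock(-.039,.196,.088)))
```

```text
[ 68.50189521  12.8802205  -73.93315103 105.60412328  13.42435013
  69.70831467 -95.04471364]
366 371 218 233 [[0.60376289 0.16924122 0.088     ]] [[368.81423727 218.41938527]]
```

View pics/t4.png

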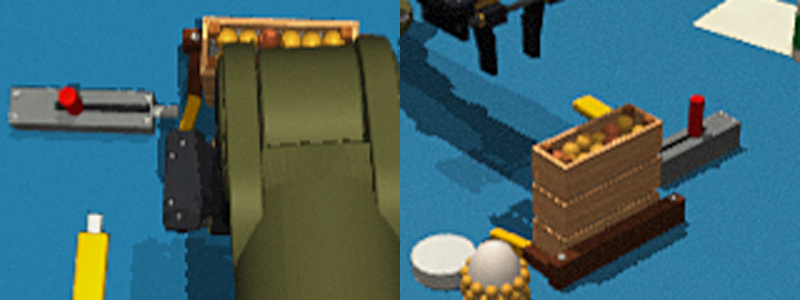

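The crate is home and upright, and the peg is still drawn back (top at (70,95) in the left half of the picture). Next I turn the gripper 90° so its body stays clear of the crate, then go to the peg's left.

Run:
```python
from h import *
for p,y in ((dock(-.15,.06,.2),-40),(dock(-.10,.15,.2),-85.3),(dock(-.039,.232,.2),-85.3)): rel(p,y,0)
```

```text
[-0.93, -6.43, -1.62] [-1.2, -1.1, 44.8]
[4.09, -15.42, -1.4] [-1.6, -0.6, 90.1]
[10.2, -23.61, -1.15] [-1.6, -0.6, 90.1]
```

Emit:
servo_tool(
  plan=[
    {"xyz":[-1,-1,-1.5],"twist":[0,0,7],"jaw":1},
    {"xyz":[-1,-2,-1.5],"twist":[0,0,14],"jaw":1},
    {"xyz":[-1,-3.5,-1.5],"twist":[0,0,21],"jaw":1},
    {"xyz":[-1,-4.5,-1.5],"twist":[0,0,28],"jaw":1},
    {"xyz":[-1,-5.5,-1.5],"twist":[0,0,35],"jaw":1},
    {"xyz":[-1,-6.5,-1.5],"twist":[0,0,42],"jaw":1},
    {"xyz":[0,-8,-1.5],"twist":[0,0,49],"jaw":1},
    {"xyz":[1,-10,-1.5],"twist":[0,0,56],"jaw":1},
    {"xyz":[2,-12,-1.5],"twist":[0,0,63],"jaw":1},
    {"xyz":[3,-14,-1.5],"twist":[0,0,70],"jaw":1},
  ],
)

```text
time_s: 9.13
tool_pos: [0.5035, 0.0571, 0.1833]
tool_rot: [179.6, 0.2, -47.5]
force: [0.1, -0.5, 0.3]
grip_width: 0.0004
grasp_force: 0.0
```

Run:
```python
from h import *
print(env.get_obs()['qpos'])
for p,y in ((dock(-.10,.15,.2),-85.3),(dock(-.039,.232,.2),-85.3)): rel(p,y,0)
```

```text
[  32.70915568    6.51574624  -44.42475499  105.95680142    4.83650291
   69.88508555 -150.71054461]
[-2.55, -7.37, -1.7] [0.4, 0.1, 37.8]
[-5.29, -17.21, -1.76] [0.4, 0.1, 37.8]
```

Emit:
servo_tool(
  plan=[
    {"xyz":[0,0,-1.5],"twist":[0,0,-7],"jaw":1},
    {"xyz":[0,0,-1.5],"twist":[0,0,-14],"jaw":1},
    {"xyz":[0,0,-1.5],"twist":[0,0,-21],"jaw":1},
    {"xyz":[0,0,-1.5],"twist":[0,0,-28],"jaw":1},
    {"xyz":[0,0,-1.5],"twist":[0,0,-35],"jaw":1},
    {"xyz":[0,0,-1.5],"twist":[0,0,-42],"jaw":1},
    {"xyz":[0,0,-1.5],"twist":[0,0,-49],"jaw":1},
    {"xyz":[0,0,-1.5],"twist":[0,0,-56],"jaw":1},
    {"xyz":[0,0,-1.5],"twist":[0,0,-63],"jaw":1},
    {"xyz":[0,0,-1.5],"twist":[0,0,-70],"jaw":1},
  ],
)

```text
time_s: 9.97
tool_pos: [0.5035, 0.0569, 0.1983]
tool_rot: [-179.9, 0.4, 22.9]
force: [0.6, 0.2, -0.8]
grip_width: 0.0001
grasp_force: 0.0
```

Run:
```python
from h import *
print(env.get_obs()['qpos'])
for p,y in ((dock(-.10,.15,.2),94.7),(dock(-.039,.232,.2),94.7)): rel(p,y,0)
```

```text
[ 37.87062733   6.35000879 -49.75641503 104.74177852   5.11955394
  71.65109678 -80.47039217]
[6.1, -4.9, -0.21] [-0.3, 0.3, -71.8]
[14.45, -10.78, -0.26] [-0.3, 0.3, -71.8]
```

Emit:
servo_tool(
  plan=[
    {"xyz":[0.6,-0.5,0],"twist":[0,0,-7],"jaw":1},
    {"xyz":[1.2,-1,0],"twist":[0,0,-14],"jaw":1},
    {"xyz":[1.8,-1.5,0],"twist":[0,0,-21],"jaw":1},
    {"xyz":[2.4,-2,0],"twist":[0,0,-28],"jaw":1},
    {"xyz":[3.0,-2.5,0],"twist":[0,0,-35],"jaw":1},
    {"xyz":[4,-3,0],"twist":[0,0,-42],"jaw":1},
    {"xyz":[5,-4,0],"twist":[0,0,-49],"jaw":1},
    {"xyz":[6,-5,0],"twist":[0,0,-56],"jaw":1},
    {"xyz":[8,-6,0],"twist":[0,0,-63],"jaw":1},
    {"xyz":[10,-7.5,0],"twist":[0,0,-70],"jaw":1},
  ],
)

```text
time_s: 10.8
tool_pos: [0.5679, 0.1637, 0.1975]
tool_rot: [-179.6, 0.1, 92.8]
force: [0.7, 0.6, -0.2]
grip_width: 0.0004
grasp_force: 0.0
```

Run:
```python
from h import *
print(env.get_obs()['qpos'])
for p,y in ((dock(-.039,.234,.2),94.7),(dock(-.039,.234,.072),94.7)): rel(p,y,0)
```

```text
[ 28.38131905  22.63909207 -58.55620361  93.31705762  19.67787167
  75.71089289 -30.53040296]
[4.94, 2.91, -0.27] [-0.4, 0.1, -1.9]
[4.95, 3.01, 12.52] [-0.4, 0.1, -1.9]
```

Emit:
servo_tool(
  plan=[
    {"xyz":[3,2,0],"twist":[0,0,-2],"jaw":1},
    {"xyz":[5,3,0],"twist":[0,0,-2],"jaw":1},
    {"xyz":[5,3,0],"twist":[0,0,-2],"jaw":1},
    {"xyz":[5,3,4],"twist":[0,0,-2],"jaw":1},
    {"xyz":[5,3,8],"twist":[0,0,-2],"jaw":1},
    {"xyz":[5,3,11],"twist":[0,0,-2],"jaw":1},
    {"xyz":[5,3,12.5],"twist":[0,0,-2],"jaw":1},
    {"xyz":[5,3,12.5],"twist":[0,0,-2],"jaw":1},
  ],
)

```text
time_s: 11.47
tool_pos: [0.5905, 0.2133, 0.0683]
tool_rot: [-179.0, 0.1, 94.5]
force: [-0.9, -0.2, -0.6]
grip_width: 0.0005
grasp_force: 0.0
```

Run:
```python
from h import *
o=env.get_obs();p=o['tool_pos'];print(o['qpos'],(p[:2]-O)@d,(p[:2]-O)@n)
for y in (.214,.165,.156): rel(dock(-.039,y,.072),94.7,0)
c=shot('top');s=shot('scene')
a=cv2.resize(c['img'][190:310,220:380],None,fx=2.5,fy=2.5,interpolation=cv2.INTER_CUBIC)
b=cv2.resize(s['img'][180:300,300:460],None,fx=2.5,fy=2.5,interpolation=cv2.INTER_CUBIC)
cv2.imwrite('pics/t5.png',np.hstack([a,b])[:,:,::-1])
```

```text
[ 17.69194986  34.73813824 -52.87349663  94.76873799  29.31041898
  66.57334578 -38.20128052] -0.04317245664949322 0.23318210228252842
[-1.92, 0.42, -0.38] [-1.0, 0.1, -0.2]
[-6.82, 0.43, -0.37] [-1.0, 0.1, -0.2]
[-7.72, 0.44, -0.37] [-1.0, 0.1, -0.2]
```

View pics/t5.png

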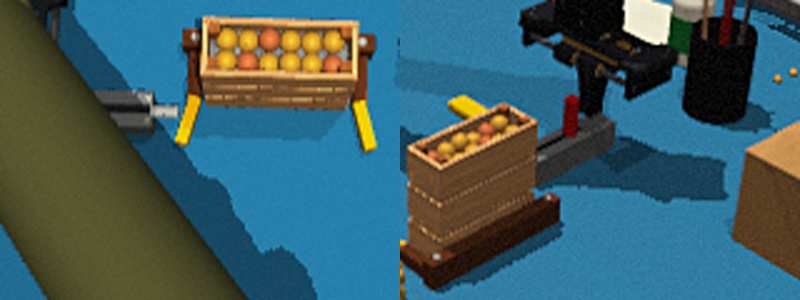

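The crate is home in the dock, and the closed fingers stand over the housing just behind the red peg ((570,115) in the right half). Now I push the peg over.

Emit:
servo_tool(
  plan=[
    {"xyz":[-0.8,0.4,-0.3],"twist":[0,0,0],"jaw":1},
    {"xyz":[-1.6,0.4,-0.3],"twist":[0,0,0],"jaw":1},
    {"xyz":[-2.4,0.4,-0.3],"twist":[0,0,0],"jaw":1},
    {"xyz":[-3.2,0.4,-0.3],"twist":[0,0,0],"jaw":1},
    {"xyz":[-4,0.4,-0.3],"twist":[0,0,0],"jaw":1},
    {"xyz":[-4.8,0.4,-0.3],"twist":[0,0,0],"jaw":1},
    {"xyz":[-5.6,0.4,-0.3],"twist":[0,0,0],"jaw":1},
    {"xyz":[-6.4,0.4,-0.3],"twist":[0,0,0],"jaw":1},
    {"xyz":[-7,0.4,-0.3],"twist":[0,0,0],"jaw":1},
    {"xyz":[-7.4,0.4,-0.3],"twist":[0,0,0],"jaw":1},
  ],
)

```text
time_s: 12.4
tool_pos: [0.6021, 0.1406, 0.0738]
tool_rot: [-179.2, 0.1, 94.5]
force: [-1.5, 5.4, 2.2]
grip_width: 0.0005
grasp_force: 3.5
```

Run:
```python
from h import *
o=env.get_obs();p=o['tool_pos'];print((p[:2]-O)@d,(p[:2]-O)@n)
```

```text
-0.03754145960141449 0.15982888217962365
```

Emit:
servo_tool(
  plan=[
    {"xyz":[-0.3,0,0],"twist":[0,0,0],"jaw":1},
    {"xyz":[-0.6,0,0],"twist":[0,0,0],"jaw":1},
    {"xyz":[-0.6,0,0],"twist":[0,0,0],"jaw":1},
  ],
)

```text
time_s: 12.65
tool_pos: [0.602, 0.1404, 0.074]
tool_rot: [-179.3, -0.4, 94.7]
force: [-0.2, 9.8, -1.2]
grip_width: 0.0003
grasp_force: 4.3
```

Emit:
servo_tool(
  plan=[
    {"xyz":[-0.5,0,0],"twist":[0,0,0],"jaw":1},
    {"xyz":[-0.5,0,0],"twist":[0,0,0],"jaw":1},
    {"xyz":[1,0,0],"twist":[0,0,0],"jaw":1},
    {"xyz":[3.5,0,0],"twist":[0,0,0],"jaw":1},
    {"xyz":[3.5,0,-4],"twist":[0,0,0],"jaw":1},
    {"xyz":[3.5,0,-8],"twist":[0,0,0],"jaw":1},
    {"xyz":[3.5,4,-12],"twist":[0,0,0],"jaw":1},
    {"xyz":[5.5,8,-13],"twist":[0,0,0],"jaw":1},
    {"xyz":[6,11,-13],"twist":[0,0,0],"jaw":1},
    {"xyz":[6,11,-13],"twist":[0,0,0],"jaw":1},
  ],
)

```text
time_s: 13.48
tool_pos: [0.7147, 0.2047, 0.2012]
tool_rot: [-179.4, -0.0, 94.4]
force: [-1.8, -0.8, -1.6]
grip_width: 0.0008
grasp_force: 0.0
```

Run:
```python
from h import *
c=shot('top');s=shot('scene')
a=cv2.resize(c['img'][190:310,220:380],None,fx=2.5,fy=2.5,interpolation=cv2.INTER_CUBIC)
b=cv2.resize(s['img'][180:300,250:410],None,fx=2.5,fy=2.5,interpolation=cv2.INTER_CUBIC)
cv2.imwrite('pics/t6.png',np.hstack([a,b])[:,:,::-1])
hs=cv2.cvtColor(s['img'],cv2.COLOR_RGB2HSV);m=(cv2.inRange(hs,(0,180,90),(5,255,255))|cv2.inRange(hs,(174,180,90),(180,255,255)))
m[:180]=0;m[300:]=0;m[:,:330]=0;m[:,400:]=0
y,x=np.nonzero(m);print(x.min(),x.max(),y.min(),y.max(), proj(s,np.array([dock(-.039,.14,.088),dock(-.039,.148,.088)])))
```

```text
353 357 225 240 [[355.45095626 224.81723127]
 [357.39704632 223.88558132]]
```

View pics/t6.png

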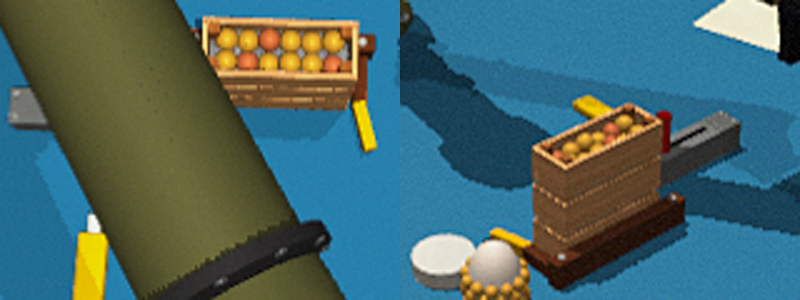

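The peg is at its fully shot place (353–357 px measured, 355.5 predicted), the crate is home, and the arm is clear.

```bash
python3 -c "
from h import *
print(env.sign_off())"
```

```text
the job is handed in; nothing more can be done
None
```

The crate stands upright in the dock, pushed home against the back stop, and the bolt is shot fully behind it; I handed the job in at about 13.6 s, but the sign-off returned no verdict.

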